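# Put the polish tin away and shut the shoe-care box

## Task

Put the shoe polish away: with the fingertips, push the flat round polish tin along the bench through the open front of the small wooden box until it is wholly inside, then push the box's hinged lid down fully shut over it. Only push: slide the tin gently, without gripping, tipping or lifting it, and leave the other things on the bench where they are.

Things in the scene. Friction and masses are not known exactly. Their poses are not given: they have to be found in the camera images.
- polish_tin: Flat round closed polish tin, dark metal with a brass disc on top, 76 mm diameter, 26 mm high, about 0.13 kg (0.09 to 0.18). It stands loose on the bench in front of the box's open side. Origin: centre of its underside, z up.
- care_box: Brown wooden box fixed to the bench, 120 (x) x 144 mm (y), walls 45 mm high, 7 mm thick: two sides and a back (+x), no front and no floor (the tin slides in on the bench, no step). Inside 130 mm wide. Origin: on the bench, middle of the outline; x points from open front (x = -60 mm) to back wall (inner face x = +53 mm), y left, z up. The lid stands open over the back wall.
- box_mouth (a point): Middle of the box's open front, at bench height; its axes are those of the box.
- box_lid (a joint): Lid angle in rad: 0 = shut, grows as it opens up and back; 1.25 to 1.5 at the start (nearly upright, leaning a little to the front), stop at 1.6. Stiff hinge: the lid stays where left and does not fall; pushing takes about 2 to 4 N near its free edge. To close it, push its outer face (the side away from the open front) towards the front and down.
- lid_hinge (a point): Middle of the hinge line, on the top edge of the back wall: 60 mm behind the box's origin along the box's x, 45 mm above the bench. The hinge line runs along the box's y.
- lid_edge (a point): Middle of the lid's free edge on its outer face (uppermost when shut). The lid is a plain brown board, 125 mm from hinge to free edge, 144 mm wide, 7 mm thick, no handle; its outer face lies 7 mm outside the hinge line. Shut, this point is 52 mm above the bench, 5 mm ahead of the box's front.
- dye_bottle: Bystander: amber bottle, 44 mm diameter, 110 mm high, standing; origin centre of underside.
- glue_can: Bystander: metal can with a pale label, 54 mm diameter, 85 mm high, standing; origin centre of underside.
- thread_spool: Bystander: wooden spool, 48 mm diameter, 68 mm high, standing; origin centre of underside.
- heel_block: Bystander: black rubber heel block, 50 x 45 x 32 mm; origin centre of underside.
- hammer: Bystander: hammer lying on the bench well to the left.
- shoe_brush: Bystander: flat brush with wooden handle lying on the bench well to the right.
- shoe_last: Bystander: grey plastic shoe last, about 235 mm long, on the bench well to the right.
Not all that is in view belongs to the job. Several things have the shape of the care_box; the one meant has the colours described above.

How it is judged:
On the way, in this order (a step that is already met when the one before it is completed fails the run):
1. the tin is wholly inside the box while the lid still stands open (x of polish_tin in the frame of care_box between -0.026 and 0.03 m and y of polish_tin in the frame of care_box between -0.035 and 0.035 m and value of joint box_lid above 0.8 rad), for 0.2 s.
2. the lid is shut (value of joint box_lid below 0.05 rad), for 0.2 s.
At the end, for the whole second after the job is handed in: The tin stands flat on the bench inside the box (sticking out of the front by no more than 4 mm), at rest, and the lid is shut to within 0.05 rad (6 mm at its free edge) (x of polish_tin in the frame of care_box between -0.026 and 0.03 m and y of polish_tin in the frame of care_box between -0.035 and 0.035 m and value of joint box_lid below 0.05 rad and linear speed of polish_tin below 0.01 m/s and angle between polish_tin's own z axis and vertical below 0.1 rad and height (world z) of polish_tin below 0.006 m); the robot touches nothing.
It fails at once if the tin is lifted off the bench (more than 8 mm) or tipped (more than 0.25 rad) (height (world z) of polish_tin above 0.008 m or angle between polish_tin's own z axis and vertical above 0.25 rad).
It fails at once if the tin is gripped or pushed roughly (more than 15 N from the fingers) (contact force between the fingers and polish_tin above 15 N).
It fails at once if a bystander is moved (more than 20 mm) (distance of any of dye_bottle, glue_can, thread_spool, heel_block, hammer, shoe_brush, shoe_last from where it was at the start of the episode above 0.02 m).
It also fails if it takes over 51 s, if anything falls off the work surface, if the arm or the gripper's body presses on something with over 40 N, if the wrist force passes 120 N, or if a joint passes its speed limit or range.

## Robot

A 6-joint arm with a two-finger parallel gripper is mounted at the origin on the work surface. World frame = base frame: x ahead of the robot, y to its left, z up, the work surface at z = 0. Lengths are in m, angles in rad, forces in N, time in s.
With the tool pointing down it reaches from about 0.225 to 0.875 m from the base axis. Payload 3.4 kg.
Tool frame: the origin (TCP) lies at the very end of the fingers, on their centre line; the grasp point (between the pads) lies 19 mm behind it; z points along the fingers, y is the line along which they close (so a half turn about z gives the same grasp; the last joint's range is limited). The gripper opens to 85 mm and grips with 20 to 120 N. Pads are 22 mm wide; open, the fingers measure 114 mm over their backs; the gripper's body (76 mm by 85 mm) begins 54 mm behind the grasp point. The pads swing forward as they close: fully open they stand 13 mm farther back than shut.
Start: joints at [-1.352, 0.276, 1.505, -0, 1.361, -0.121], TCP at [0.192, -0.542, 0.231] pointing down, gripper open.
Joint ranges: [-2.89, 2.89], [-0.75, 2.08], [0.22, 2.7], [-1.18, 4.32], [0.11, 2.71], [-2.7, 2.7]. Speed limits (rad/s): [2.57, 2.57, 3.14, 3.14, 3.14, 3.14].

## Interface

Orientations are given as a unit quaternion [w, x, y, z].
In Python, from rig import manip, get_image, camera_info gives the robot as it stands. The module is installed in compiled form; this text tells all that it offers.
- The arm moves only by the shell command python3 -m crank 'ROWS' [FORCE]. ROWS is a JSON object of lists of equal length, an entry for each row: "translation": the shift along the tool's x, y, z in mm, a list of three; "roll": the turn about the tool's z in rad; "fingers": the opening, from 0 (shut) to 1 (fully open). A call has 1 to 8 rows; each row shifts and turns the commanded pose from where the row before left it, along the tool's axes as they then stand; what a row does not reach is not made up. A row lasts 1/10 s, in which the tool goes at most 50 mm and 8.59 degrees, less where a joint would pass 70% of its speed; a pose out of reach is approached as far as the arm can. A call is refused whole if a number of a shift passes 50 or a number of a turn 0.15, either way. A call with a gripper value outside its range is refused whole. The fingers move at their own pace and stop on an object; FORCE is the grip in N (left out, the last holds). Time passes only in rows, so rows that do not move let the fingers close. It gives the time, the measured TCP pose, the force, the opening and the grip force at its end, in the units of the state.
- manip.get_state(): the state, without advancing time (a new reading comes with each control period).
- get_image(name): name is "scene" or "top" or "wrist"; returns the picture (400x640x3 uint8, blue, green, red); there is no depth.
- camera_info(name): a dict with "mtx" (3x3 intrinsics, pixels), "rvec" (rotation vector, rad) and "tvec" (3), from world to camera coordinates, as OpenCV has them. Camera axes: x right, y down, z forward; pixel columns grow to the right and rows downward; lengths in m; the calibration is good to about 2 mm. A picture is of the moment at which its call begins: read the wrist's pose just before it. camera_info takes no time and is no camera call; for the wrist camera it gives the pose at the moment of the call.
- manip.sign_off(): hands the job in; it is judged then, once.
The state is a dict: "clock": time; "qpos": joint angles; "qd": joint speeds; "effort": joint torques, N m; "position": TCP position; "ee_rot": TCP orientation; "contact_force": force on the tool from outside, world axes, zero at the start; "moment": the same for the moment, N m; "width": finger opening in m; "gripper_force": force on a finger pad.
Only numpy, scipy, OpenCV 4.12 (cv2) and the standard library are available. Lean on these libraries where they do the work, as an engineer would, in place of code of your own. Each camera call takes 0.05 s, during which the arm holds its last target. There are 200 camera calls.

## Working session

There is one attempt and no reset: what is moved stays moved. The work goes in short steps, Python scripts to look and compute and a shell command to move; the robot and the scene stay as the last step left them, time stands still between calls to the robot, and variables do not carry over. Pictures are saved under pics/ and viewed, at most 10 in all, crops included, and the job is handed in when it is done.

```bash
mkdir -p pics
cat > h.py <<'E'
import numpy as np,cv2
from rig import manip,get_image,camera_info
def cast(cam,u,v,z,ci=None):
    c=ci or camera_info(cam);K=np.array(c["mtx"],float);R=cv2.Rodrigues(np.array(c["rvec"],float))[0];t=np.array(c["tvec"],float).ravel()
    p=cv2.undistortPoints(np.array([[[u,v]]],float),K,None).ravel();d=R.T@np.array([p[0],p[1],1]);o=-R.T@t
    return o+d*(z-o[2])/d[2]
def proj(cam,P):
    c=camera_info(cam);return cv2.projectPoints(np.array(P,float).reshape(-1,1,3),np.array(c["rvec"],float),np.array(c["tvec"],float),np.array(c["mtx"],float),None)[0].reshape(-1,2)
E
python3 - <<'E'
from h import *
for n in("top","scene"): cv2.imwrite(f"pics/{n}0.png",get_image(n))
s=manip.get_state();print(s["clock"],s["position"],s["ee_rot"],s["width"])
E
```

```text
0.1 [ 0.19153533 -0.54166176  0.23052171] [-8.25333073e-04  9.85603161e-01  1.69073140e-01 -3.94400008e-05] 0.08515525225722494
```

View pics/top0.png

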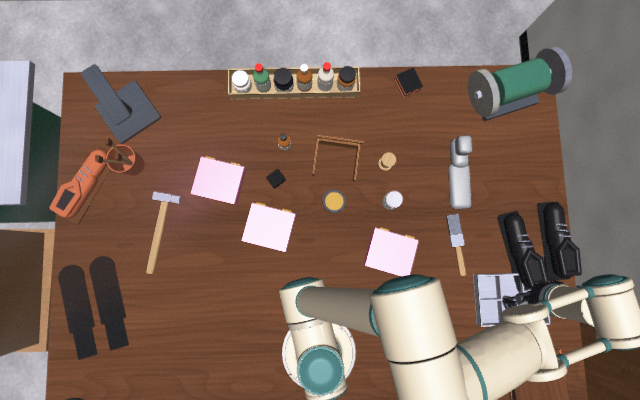

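View pics/scene0.png

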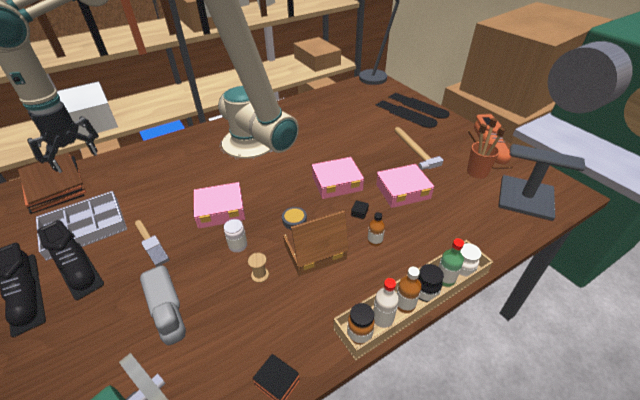

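The top view shows the brown open box at about (338,157), with its lid edge-on at (340,140). The tin with the brass disc is at (334,202). Three pink, closed boxes sit at (218,180), (269,227) and (392,252). Only the brown one matches the description, so I'll confirm it with an enlarged crop.

Run:
```python
from h import *
im=cv2.imread("pics/top0.png")
cv2.imwrite("pics/crop.png",cv2.resize(im[120:220,265:410],None,fx=5.5,fy=5.5,interpolation=cv2.INTER_CUBIC))
hsv=cv2.cvtColor(im,cv2.COLOR_BGR2HSV)
m=cv2.inRange(hsv,(15,120,120),(30,255,255));m[:185]=0;m[220:]=0;m[:,:315]=0;m[:,355:]=0
M=cv2.moments(m,True);u,v=M["m10"]/M["m00"],M["m01"]/M["m00"];print(M["m00"],u,v,cast("top",u,v,.026))
for n,p,z in(("bottle",(284,135),.11),("can",(396,198),.085),("spool",(390,157),.068),("heel",(276,178),.032)):print(n,cast("top",*p,z))
```

```text
250.0 333.812 200.908 [ 0.47761687 -0.0637561   0.026     ]
bottle [0.67855017 0.09039486 0.11      ]
can [ 0.47494594 -0.25547639  0.085     ]
spool [ 0.6103621  -0.24666967  0.068     ]
heel [0.55687203 0.12301981 0.032     ]
```

View pics/crop.png

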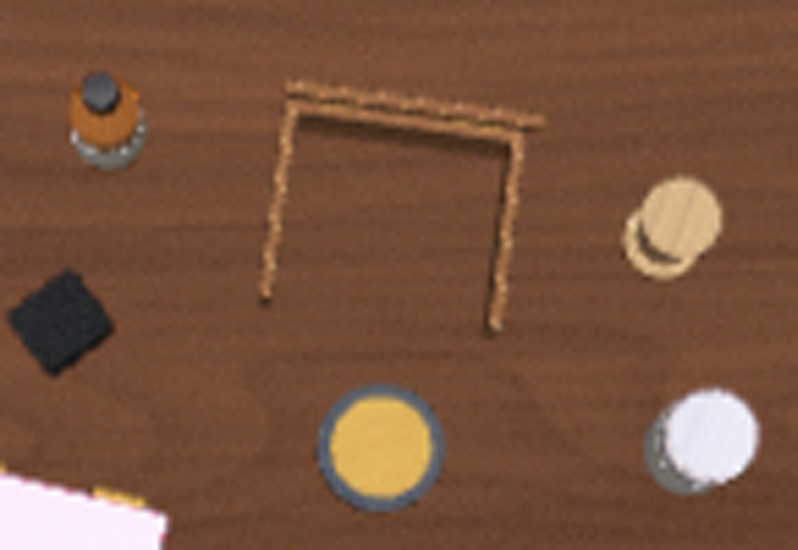

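The crop confirms it: a brown three-walled box with no front. The wall-top ends are at crop (266,300) and (495,330), the back corners at (292,103) and (518,137), and the lid's top edge runs from (287,85) to (545,122). The tin is at (381,447), in front of the open side.

Run:
```python
from h import *
f=lambda x,y,z:cast("top",265+(x+.5)/5.5-.5,120+(y+.5)/5.5-.5,z)
fl,fr,bl,br=[f(*p,.045)[:2] for p in((266,300),(495,330),(290,103),(518,137))]
print(fl,fr,bl,br,[np.linalg.norm(a-b) for a,b in((fl,fr),(bl,br),(fl,bl),(fr,br))])
mid=(fl+fr)/2; ex=((bl+br)-(fl+fr));ex/=np.linalg.norm(ex);ey=(fl-fr)+(bl-br);ey/=np.linalg.norm(ey)
y1=np.arctan2(ex[1],ex[0]);y2=np.arctan2(-ey[0],ey[1]);print("yaw",y1,y2)
yaw=(y1+y2)/2;X=np.array([np.cos(yaw),np.sin(yaw)]);Y=np.array([-X[1],X[0]])
o=(mid+.06*X + (bl+br)/2-.0565*X)/2;print("origin",o,"yaw",yaw)
# lid edge: outer face free edge
for th in(1.25,1.4,1.5):
  a=f(287,83,.045+.125*np.sin(th))[:2];b=f(545,121,.045+.125*np.sin(th))[:2];print(th,((a+b)/2-o)@X,((a+b)/2-o)@Y,.06-.125*np.cos(th)+.007*np.sin(th),np.linalg.norm(a-b))
t=np.array([.4776,-.0638]);print("tin in box",(t-o)@X,(t-o)@Y)
for n,p in dict(bottle=(.6786,.0904),can=(.475,-.2555),spool=(.6104,-.2467),heel=(.5569,.1230)).items():print(n,(np.array(p)-o)@X,(np.array(p)-o)@Y)
R=cv2.Rodrigues  # tool axes
from scipy.spatial.transform import Rotation as Ro
s=manip.get_state();q=np.array(s["ee_rot"]);print(Ro.from_quat(np.roll(q,-1)).as_matrix().round(3),s["position"],s["clock"])
```

```text
[0.56444211 0.00229697] [ 0.54330181 -0.13228163] [ 0.68344392 -0.01512052] [ 0.65967072 -0.15060052] [np.float64(0.1362288912110731), np.float64(0.13754997287365928), np.float64(0.12026969566064058), np.float64(0.11780197289317454)]
yaw -0.15067937554976873 -0.164801804611927
origin [ 0.61444292 -0.07420133] yaw -0.15774059008084787
1.25 0.03617879209580955 -0.0005323334434021929 0.027227597036080516 0.14203686590142486
1.4 0.03489103768772686 -0.00034795357774378887 0.045652255247389084 0.14150829499339607
1.5 0.03446566307528198 -0.0002870487084575097 0.05814031469776551 0.14133369598310253
tin in box -0.13677789013555383 -0.011224085761332492
bottle 0.037503786196898974 0.17263601674802145
can -0.10923198446213525 -0.20095250503644038
spool 0.023104619948861635 -0.17099214567665727
heel -0.08780631961650111 0.18571376047675714
[[ 0.943  0.333 -0.   ]
 [ 0.333 -0.943  0.002]
 [ 0.    -0.002 -1.   ]] [ 0.19153533 -0.54166176  0.23052171] 0.1
```

Box origin is about (0.614,-0.074) with yaw -0.158, and the wall sizes agree with the drawing to a few mm. The lid is near 1.32 rad, and the tin is at box (-0.137,-0.011). I'll align the tool x axis with the box x axis and go behind the tin with the fingers half open.

```bash
python3 -m crank '{"translation":[[0,0,0],[0,0,0],[0,0,0],[0,0,0],[9,-40,0],[10,-45,0],[10,-45,0],[10,-45,0]],"roll":[0.125,0.125,0.125,0.125,0,0,0,0],"fingers":[0.45,0.45,0.45,0.45,0.45,0.45,0.45,0.45]}'
python3 -m crank '{"translation":[[10,-45,0],[10,-45,0],[10,-45,0],[10,-45,0],[10,-45,0],[10,-45,0],[10,-45,0],[0,0,0]],"roll":[0,0,0,0,0,0,0,0],"fingers":[0.45,0.45,0.45,0.45,0.45,0.45,0.45,0.45]}'
cat > st.py <<'E'
from h import *
from scipy.spatial.transform import Rotation as Ro
s=manip.get_state();O=np.array([.6144,-.0742]);a=-.158;X=np.array([np.cos(a),np.sin(a)]);Y=np.array([-X[1],X[0]])
p=s["position"];M=Ro.from_quat(np.roll(s["ee_rot"],-1)).as_matrix()
print("t",s["clock"],"box x,y,z mm",((p[:2]-O)@X*1e3).round(1),((p[:2]-O)@Y*1e3).round(1),(p[2]*1e3).round(1),"yaw",np.arctan2(M[1,0],M[0,0]).round(3),"zax",M[:,2].round(3),"w",s["width"],"F",np.array(s["contact_force"]).round(1))
E
python3 st.py
```

```text
clock: 0.9
position: [0.2582, -0.3738, 0.2308]
ee_rot: [-0.0, 0.997, -0.081, -0.0]
contact_force: [0.6, -0.2, -0.4]
width: 0.0386
gripper_force: 0.0
clock: 1.7
position: [0.3783, -0.0705, 0.2311]
ee_rot: [-0.002, 0.997, -0.076, 0.0]
contact_force: [0.1, -1.1, 0.4]
width: 0.0383
gripper_force: 0.0
t 1.7 box x,y,z mm -233.8 -33.5 231.1 yaw -0.152 zax [ 0.001  0.003 -1.   ] w 0.03828970945863018 F [ 0.1 -1.1  0.4]
```

```bash
python3 -m crank '{"translation":[[0,-22,0],[0,0,0],[0,0,0]],"roll":[0,0,0],"fingers":[0.45,0.45,0.45]}'
python3 st.py
python3 - <<'E'
from h import *
ci=camera_info("wrist");im=get_image("wrist");cv2.imwrite("pics/w1.png",im)
m=cv2.inRange(cv2.cvtColor(im,cv2.COLOR_BGR2HSV),(15,120,120),(30,255,255))
for c in cv2.findContours(m,0,2)[0]:
    if cv2.contourArea(c)>300:
        (u,v),_,_=cv2.fitEllipse(c);print(u,v,cv2.contourArea(c),cast("wrist",u,v,.026))
O=np.array([.6144,-.0742]);a=-.158;X=np.array([np.cos(a),np.sin(a)]);Y=np.array([-X[1],X[0]])
w=lambda x,y,z:[*(O+x*X+y*Y),z]
print(proj("wrist",[w(-.06,.072,.045),w(-.06,-.072,.045),w(-.06,.072,0),w(-.06,-.072,0)]))
E
```

```text
clock: 2.0
position: [0.3806, -0.0547, 0.2311]
ee_rot: [0.0, 0.997, -0.08, -0.0]
contact_force: [0.1, -0.4, 0.1]
width: 0.0384
gripper_force: 0.0
t 2.0 box x,y,z mm -234.0 -17.5 231.1 yaw -0.159 zax [-0.001 -0.001 -1.   ] w 0.03839816070550378 F [ 0.1 -0.4  0.1]
313.34503173828125 89.98707580566406 2105.5 [ 0.47902861 -0.06322238  0.026     ]
[[231.22410741   9.68411955]
 [372.62578647   9.20216671]
 [242.85485299  23.29847187]
 [365.72870206  22.8830714 ]]
```

View pics/w1.png

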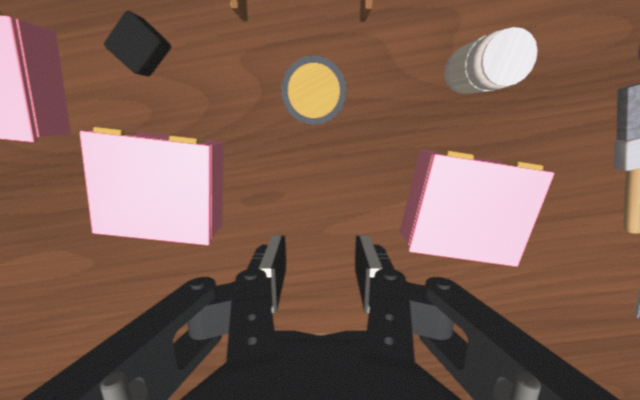

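The wrist view shows the tin at (313,90) and the box wall ends at (238,12) and (368,12), where I predicted them. The pink boxes are well clear to either side. I'll centre on the tin's line and descend.

```bash
python3 -m crank '{"translation":[[0,-7,20],[0,0,40],[0,0,40],[0,0,40],[0,0,35],[0,0,25],[0,0,15],[0,0,0]],"roll":[0,0,0,0,0,0,0,0],"fingers":[0.45,0.45,0.45,0.45,0.45,0.45,0.45,0.45]}'
python3 st.py
```

```text
clock: 2.85
position: [0.3803, -0.048, 0.0146]
ee_rot: [-0.0, 0.997, -0.081, -0.002]
contact_force: [-0.2, 0.8, 0.4]
width: 0.038
gripper_force: 0.0
t 2.85 box x,y,z mm -235.3 -11.0 14.6 yaw -0.162 zax [-0.005  0.001 -1.   ] w 0.03795926094457775 F [-0.2  0.8  0.4]
```

```bash
python3 -m crank '{"translation":[[0,0,7],[8,0,0],[8,0,0],[8,0,0],[6,0,0],[4,0,0],[4,0,0],[4,0,0]],"roll":[0,0,0,0,0,0,0,0],"fingers":[0.45,0.45,0.45,0.45,0.45,0.45,0.45,0.45]}'
python3 -m crank '{"translation":[[4,0,0],[4,0,0],[4,0,0],[4,0,0],[4,0,0],[4,0,0],[4,0,0],[4,0,0]],"roll":[0,0,0,0,0,0,0,0],"fingers":[0.45,0.45,0.45,0.45,0.45,0.45,0.45,0.45]}'
python3 st.py
cat > tin.py <<'E'
from h import *
O=np.array([.6144,-.0742]);a=-.158;X=np.array([np.cos(a),np.sin(a)]);Y=np.array([-X[1],X[0]])
im=get_image("top");m=cv2.inRange(cv2.cvtColor(im,cv2.COLOR_BGR2HSV),(18,140,120),(30,255,255));m[:130]=0;m[220:]=0;m[:,:312]=0;m[:,360:]=0
for c in cv2.findContours(m,0,2)[0]:
    if cv2.contourArea(c)>20:
        r=cv2.boundingRect(c);p=cast("top",r[0]+(r[2]-1)/2,r[1]+(r[3]-1)/2,.026)[:2]-O;print("tin?",r,cv2.contourArea(c),(p@X*1e3).round(1),(p@Y*1e3).round(1))
cv2.imwrite("pics/t_last.png",im)
im=get_image("wrist");m=cv2.inRange(cv2.cvtColor(im,cv2.COLOR_BGR2HSV),(15,120,120),(30,255,255))
for c in cv2.findContours(m,0,2)[0]:
    if cv2.contourArea(c)>300:
        (u,v),_,_=cv2.fitEllipse(c);p=cast("wrist",u,v,.026)[:2]-O;print("wrist",cv2.boundingRect(c),(p@X*1e3).round(1),(p@Y*1e3).round(1))
cv2.imwrite("pics/w_last.png",im)
E
python3 tin.py
```

```text
clock: 3.65
position: [0.4236, -0.0538, 0.0093]
ee_rot: [0.0, 0.997, -0.08, -0.0]
contact_force: [-0.3, 0.2, -0.2]
width: 0.0383
gripper_force: 0.0
clock: 4.45
position: [0.4555, -0.0591, 0.0092]
ee_rot: [0.0, 0.997, -0.08, 0.0]
contact_force: [-1.2, 0.1, -0.1]
width: 0.0386
gripper_force: 0.5
t 4.45 box x,y,z mm -159.3 -10.1 9.2 yaw -0.16 zax [ 0. -0. -1.] w 0.03859922718029674 F [-1.2  0.1 -0.1]
wrist (0, 342, 33, 20) -213.3 161.5
wrist (592, 337, 48, 31) -215.1 -183.4
wrist (0, 311, 78, 34) -196.6 144.5
wrist (256, 114, 129, 127) -114.2 -10.3
```

The fingers are in contact at about 1.2 N, and the tin sits 45 mm ahead of the TCP on its line. Another 112 mm of push is needed.

```bash
python3 -m crank '{"translation":[[5,0,0],[5,0,0],[5,0,0],[5,0,0],[5,0,0],[5,0,0],[5,0,0],[5,0,0]],"roll":[0,0,0,0,0,0,0,0],"fingers":[0.45,0.45,0.45,0.45,0.45,0.45,0.45,0.45]}'
python3 -m crank '{"translation":[[5,0,0],[5,0,0],[5,0,0],[5,0,0],[5,0,0],[4,0,0],[3,0,0],[0,0,0]],"roll":[0,0,0,0,0,0,0,0],"fingers":[0.45,0.45,0.45,0.45,0.45,0.45,0.45,0.45]}'
python3 st.py;python3 tin.py
```

```text
clock: 5.35
position: [0.495, -0.0654, 0.0093]
ee_rot: [0.0, 0.997, -0.08, 0.0]
contact_force: [-0.8, -0.1, 0.0]
width: 0.0384
gripper_force: 0.4
clock: 6.15
position: [0.527, -0.0707, 0.0094]
ee_rot: [0.0, 0.997, -0.08, 0.001]
contact_force: [0.2, 0.2, 0.4]
width: 0.0385
gripper_force: 0.0
t 6.15 box x,y,z mm -86.9 -10.3 9.4 yaw -0.16 zax [ 0.001 -0.    -1.   ] w 0.0384602744009042 F [0.2 0.2 0.4]
wrist (256, 113, 129, 127) -43.3 -11.0
```

View pics/w_last.png

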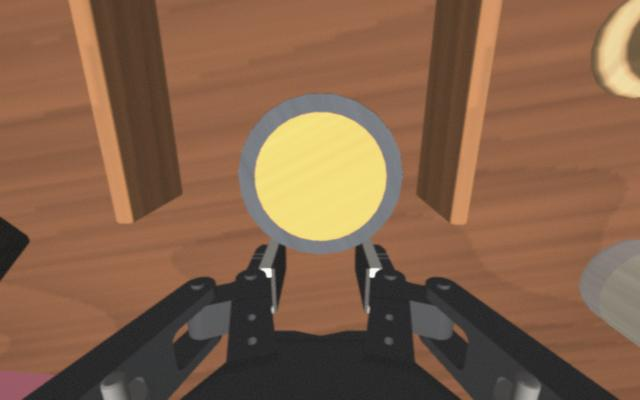

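```bash
python3 -c "
from h import *
cv2.imwrite('pics/s2.png',get_image('scene')[100:320,150:470])
O=np.array([.6144,-.0742]);a=-.158;X=np.array([np.cos(a),np.sin(a)]);Y=np.array([-X[1],X[0]])
w=lambda x,y,z:[*(O+x*X+y*Y),z]
print(proj('wrist',[w(-.06,.065,0),w(-.06,-.065,0),w(.053,.065,0),w(.053,-.065,0)]))"
```

```text
[[186.6536559  196.4967404 ]
 [416.92607181 195.94179443]
 [151.90728962 -44.48159398]
 [441.02103779 -45.48420459]]
```

View pics/s2.png

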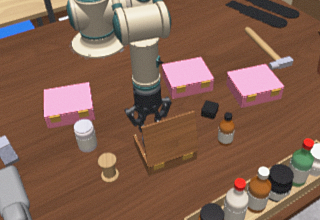

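The wrist view shows the tin entering centrally between the wall feet at (182,194) and (417,197), which matches the prediction to about 2 mm. The wrist camera is on the box side, so I'll check its clearance to the lid.

```bash
python3 -c "
from h import *
c=camera_info('wrist');R=cv2.Rodrigues(np.array(c['rvec'],float))[0];p=-R.T@np.array(c['tvec'],float).ravel()
O=np.array([.6144,-.0742]);a=-.158;X=np.array([np.cos(a),np.sin(a)]);Y=np.array([-X[1],X[0]])
d=p[:2]-O;print(d@X,d@Y,p[2],R[2])"
```

```text
-0.015474857100047444 -0.01055700508267455 0.15210591285828232 [-0.28174864  0.0461373  -0.95837834]
```

The camera will pass at least 15 mm in front of the lid, and a touch would only open the lid further. I'll push another 32 mm.

```bash
python3 -m crank '{"translation":[[3,0,0],[5,0,0],[5,0,0],[5,0,0],[5,0,0],[5,0,0],[4,0,0],[0,0,0]],"roll":[0,0,0,0,0,0,0,0],"fingers":[0.45,0.45,0.45,0.45,0.45,0.45,0.45,0.45]}'
python3 -m crank '{"translation":[[0,0,0],[0,0,0]],"roll":[0,0],"fingers":[0.45,0.45]}'
python3 st.py;python3 tin.py
```

```text
clock: 7.1
position: [0.5589, -0.0759, 0.0093]
ee_rot: [0.0, 0.997, -0.08, 0.001]
contact_force: [-0.3, -0.5, 0.5]
width: 0.0383
gripper_force: 0.0
clock: 7.3
position: [0.5579, -0.0756, 0.0093]
ee_rot: [0.0, 0.997, -0.08, 0.0]
contact_force: [-0.2, -0.0, 0.1]
width: 0.0385
gripper_force: 0.0
t 7.3 box x,y,z mm -55.6 -10.3 9.3 yaw -0.16 zax [ 0. -0. -1.] w 0.03848268070632473 F [-0.2 -0.   0.1]
wrist (256, 111, 130, 127) -10.8 -11.0
```

```bash
python3 -m crank '{"translation":[[-5,0,0],[-15,0,0],[-25,0,0],[-20,0,-15],[0,0,-40],[0,0,-45],[0,0,-45],[0,0,-45]],"roll":[0,0,0,0,0,0,0,0],"fingers":[0.45,0.45,0.45,0.3,0,0,0,0]}'
python3 -m crank '{"translation":[[0,0,-45],[0,0,0],[20,-5,0],[40,-5,0],[45,0,0],[45,0,0],[40,0,0],[0,0,0]],"roll":[0,0,0,0,0,0,0,0],"fingers":[0,0,0,0,0,0,0,0]}'
python3 st.py
```

```text
clock: 8.2
position: [0.4927, -0.065, 0.2011]
ee_rot: [0.0, 0.997, -0.08, 0.0]
contact_force: [1.0, 0.1, 0.3]
width: -0.0003
gripper_force: 0.0
clock: 9.0
position: [0.6866, -0.0866, 0.2408]
ee_rot: [0.0, 0.997, -0.08, -0.0]
contact_force: [-1.4, 0.8, -0.4]
width: 0.0001
gripper_force: 0.0
t 9.0 box x,y,z mm 73.3 -0.9 240.8 yaw -0.16 zax [-0.  0. -1.] w 0.00010974351973647846 F [-1.4  0.8 -0.4]
```

```bash
python3 -c "
from h import *
cv2.imwrite('pics/s3.png',cv2.resize(get_image('scene')[120:320,210:430],None,fx=3,fy=3))"
```

```text
(no output)
```

View pics/s3.png

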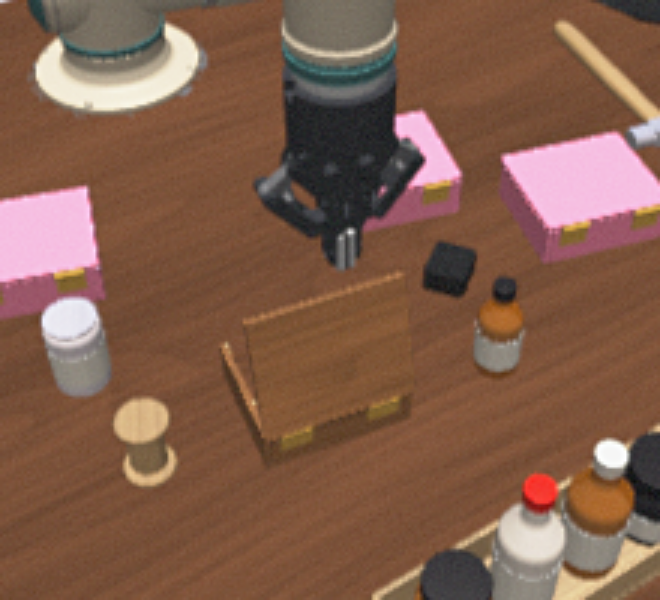

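The scene view shows the closed fingers at crop (343,250), above and in front of the lid. The lid still stands open and the bystanders are untouched. Next I'll go behind the lid and lower.

```bash
python3 -m crank '{"translation":[[20,0,0],[15,0,0],[0,0,0],[0,0,30],[0,0,35],[0,0,28],[0,0,0],[0,0,0]],"roll":[0,0,0,0,0,0,0,0],"fingers":[0,0,0,0,0,0,0,0]}'
python3 st.py
```

```text
clock: 9.85
position: [0.7161, -0.091, 0.1518]
ee_rot: [-0.0, 0.997, -0.08, -0.001]
contact_force: [0.5, -0.4, 1.1]
width: -0.0
gripper_force: 0.0
t 9.85 box x,y,z mm 103.1 -0.6 151.8 yaw -0.16 zax [-0.001  0.    -1.   ] w -9.04782618881481e-06 F [ 0.5 -0.4  1.1]
```

Now approach to x=50 mm, z=148 mm, then follow the arc.

```bash
python3 -m crank '{"translation":[[-10,0,2],[-12,0,2],[-10,0,0],[-7,0,0],[-7,0,0],[-7,0,0],[-7,0,2],[-7,0,2]],"roll":[0,0,0,0,0,0,0,0],"fingers":[0,0,0,0,0,0,0,0]}'
python3 st.py
python3 -m crank '{"translation":[[-6,0,2],[-6,0,3],[-6,0,3],[-6,0,4],[-5,0,4],[-5,0,5],[-5,0,5],[-4,0,5]],"roll":[0,0,0,0,0,0,0,0],"fingers":[0,0,0,0,0,0,0,0]}'
python3 st.py
```

```text
clock: 10.65
position: [0.6517, -0.0807, 0.144]
ee_rot: [0.0, 0.997, -0.08, 0.001]
contact_force: [1.1, -0.3, 2.2]
width: 0.0001
gripper_force: 1.1
t 10.65 box x,y,z mm 37.8 -0.5 144.0 yaw -0.16 zax [ 0.003 -0.001 -1.   ] w 0.00012658876465917337 F [ 1.1 -0.3  2.2]
clock: 11.45
position: [0.6079, -0.0736, 0.1117]
ee_rot: [0.0, 0.997, -0.08, -0.0]
contact_force: [0.2, 0.1, 2.4]
width: 0.0
gripper_force: 0.9
t 11.45 box x,y,z mm -6.5 -0.4 111.7 yaw -0.16 zax [-0.001  0.    -1.   ] w 3.906472222845088e-05 F [0.2 0.1 2.4]
```

```bash
python3 -m crank '{"translation":[[-4,0,5],[-4,0,6],[-4,0,6],[-3,0,6],[-3,0,6],[-2,0,6],[-2,0,6],[-1,0,5]],"roll":[0,0,0,0,0,0,0,0],"fingers":[0,0,0,0,0,0,0,0]}'
python3 st.py
python3 -m crank '{"translation":[[-1,0,4],[-1,0,3],[0,0,2],[0,0,0]],"roll":[0,0,0,0],"fingers":[0,0,0,0]}'
python3 st.py
```

```text
clock: 12.25
position: [0.5857, -0.07, 0.0657]
ee_rot: [0.0, 0.997, -0.08, -0.0]
contact_force: [-0.0, -0.1, 1.6]
width: -0.0002
gripper_force: 0.7
t 12.25 box x,y,z mm -29.0 -0.3 65.7 yaw -0.16 zax [-0.  0. -1.] w -0.00019275466087717688 F [-0.  -0.1  1.6]
clock: 12.65
position: [0.5837, -0.0697, 0.0569]
ee_rot: [0.0, 0.997, -0.08, -0.0]
contact_force: [-0.4, 0.8, 0.3]
width: 0.0001
gripper_force: 0.0
t 12.65 box x,y,z mm -31.0 -0.4 56.9 yaw -0.16 zax [-0.001  0.    -1.   ] w 0.00010680623874939609 F [-0.4  0.8  0.3]
```

```bash
python3 -m crank '{"translation":[[0,0,2],[0,0,2],[0,0,0]],"roll":[0,0,0],"fingers":[0,0,0]}'
python3 -m crank '{"translation":[[0,0,1],[0,0,1],[0,0,0]],"roll":[0,0,0],"fingers":[0,0,0]}'
python3 st.py
```

```text
clock: 12.95
position: [0.5837, -0.0697, 0.0529]
ee_rot: [0.0, 0.997, -0.08, -0.0]
contact_force: [-0.4, 0.8, -0.1]
width: -0.0
gripper_force: 0.0
clock: 13.25
position: [0.5839, -0.0697, 0.052]
ee_rot: [0.0, 0.997, -0.08, 0.0]
contact_force: [-1.6, 0.8, 5.1]
width: 0.0001
gripper_force: 2.7
t 13.25 box x,y,z mm -30.8 -0.4 52.0 yaw -0.16 zax [ 0. -0. -1.] w 7.846587826185498e-05 F [-1.6  0.8  5.1]
```

The tip now meets the lid at z = 52 mm with the force rising, so the lid is seated. I'll press briefly, lift clear and check.

```bash
python3 -m crank '{"translation":[[0,0,1],[0,0,0],[0,0,0],[0,0,-10],[0,0,-30],[0,0,-45],[0,0,-45],[0,0,-45]],"roll":[0,0,0,0,0,0,0,0],"fingers":[0,0,0,0,0,0,0,0]}'
python3 -m crank '{"translation":[[-40,0,0],[-45,0,0],[-45,0,0],[-45,0,0],[-45,0,0],[0,0,0],[0,0,0]],"roll":[0,0,0,0,0,0,0],"fingers":[0,0,0,0,0,0,0]}'
python3 st.py; python3 -c "
from h import *
a=cv2.resize(get_image('scene')[150:290,210:420],None,fx=2,fy=2);b=cv2.resize(get_image('top')[100:240,240:450],None,fx=2,fy=2);c=cv2.resize(get_image('wrist'),(420,262))
cv2.imwrite('pics/end.png',np.hstack([np.vstack([a]),b][:1]+[b])[:, :800]);
cv2.imwrite('pics/end.png',np.vstack([cv2.resize(np.hstack([a,b]),(800,267)),cv2.resize(c,(480,300)).repeat(1,0) if 0 else cv2.copyMakeBorder(cv2.resize(c,(480,300)),0,0,0,320,cv2.BORDER_CONSTANT)]))"
```

```text
clock: 14.05
position: [0.584, -0.0697, 0.2273]
ee_rot: [0.0, 0.997, -0.08, 0.0]
contact_force: [1.4, -0.0, -0.6]
width: 0.0001
gripper_force: 0.0
clock: 14.75
position: [0.3667, -0.0346, 0.226]
ee_rot: [0.0, 0.997, -0.08, 0.001]
contact_force: [1.0, -0.4, 0.6]
width: -0.0001
gripper_force: 0.0
t 14.75 box x,y,z mm -250.8 0.2 226.0 yaw -0.16 zax [ 0.003 -0.001 -1.   ] w -0.00011846199610921755 F [ 1.  -0.4  0.6]
```

View pics/end.png

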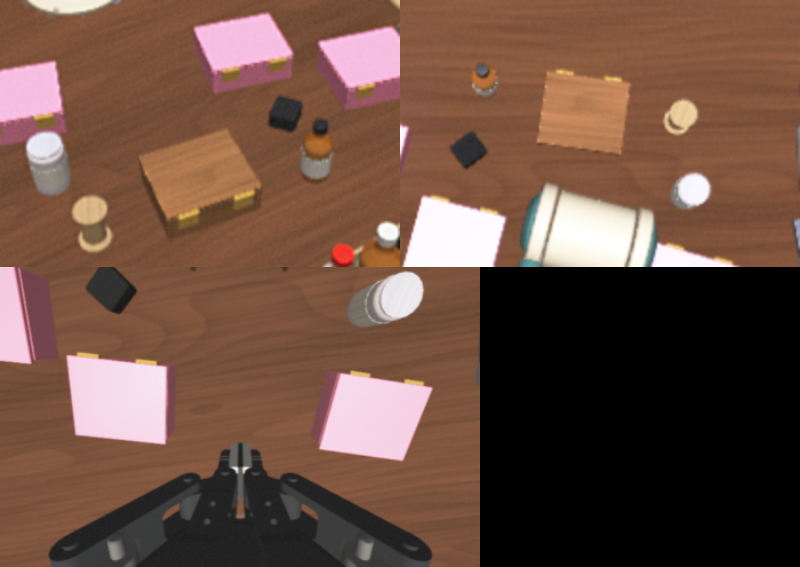

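The lid lies flat and shut (scene crop about (200,175), top crop about (585,110)). The tin is out of sight under it, the bystanders have not moved, and the arm is clear. I'm handing in.

```bash
python3 -c "
from rig import manip;print(manip.sign_off())"
```

```text
the job is handed in; nothing more can be done
None
```

The tin is inside the care box, last measured about 11 mm in front of the box's centre (tolerance 26 mm) before the lid closed over it; the lid is shut, the bystanders look unmoved, and I handed the job in just after 14.75 s, though the sign-off gave no verdict.

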